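# Set a silver beaker under the magnifier

## Robot

A 6-joint arm with a two-finger parallel gripper is mounted at the origin on the work surface. World frame = base frame: x ahead of the robot, y to its left, z up, the work surface at z = 0. Lengths are in mm, angles in degrees, forces in N, time in s.
With the tool pointing down it reaches from about 300 to 875 mm from the base axis. Payload 6.4 kg.
Tool frame: the origin (TCP) lies at the very end of the fingers, on their centre line; the grasp point (between the pads) lies 19 mm behind it; z points along the fingers, y is the line along which they close (so a half turn about z gives the same grasp; the last joint's range is limited). The gripper opens to 88 mm and grips with 3 to 60 N. Pads are 18 mm wide; open, the fingers measure 123 mm over their backs; the gripper's body (75 mm by 187 mm) begins 45 mm behind the grasp point.
Start: joints at [-11.82, 10.359, 92.074, -0, 77.567, -11.82], TCP at [575.014, 0.015, 238.714] pointing down, gripper open.
Joint ranges: [-171.53, 171.53], [-51.25, 118.39], [17.06, 147.69], [-65.23, 245.23], [0, 150.52], [-178.68, 178.68]. Speed limits (degrees/s): [147.25, 147.25, 172.46, 180, 180, 180].

## Interface

Orientations are given as a 3x3 rotation matrix whose columns are the frame's x, y, z axes.
In Python, from cell import r gives the robot as it stands. The module is installed in compiled form; this text tells all that it offers.
- The arm moves only by the tool move_arm, never from a script. Its argument "plan" is a list of rows, each a list of 4 numbers: the shift along the tool's x, y, z in m, then the turn about the tool's z in rad. A call has 1 to 20 rows; each row is the pose to reach, as a shift and turn from the pose commanded when the call began, along the tool's axes at that moment; what a row does not reach only later rows make up. A row lasts 1/10 s, in which the tool goes at most 50 mm and 8.59 degrees, less where a joint would pass 70% of its speed; a pose out of reach is approached as far as the arm can. A call with a gripper value outside its range is refused whole. "grip" is the opening, from 0 (shut) to 1 (fully open), set as the call begins (left out, the last holds). The fingers move at their own pace and stop on an object; "force" is the grip in N (left out, the last holds). Time passes only in rows, so rows that repeat a pose let the fingers close. It gives the time, the measured TCP pose, the force, the opening and the grip force at its end, in the units of the state.
- r.sense(): the state, without advancing time (a new reading comes with each control period).
- r.camera(name): name is "scene" or "side" or "wrist"; returns the picture (384x512x3 uint8, red, green, blue); there is no depth.
- r.camera_model(name): a dict with "vertical_fov" (degrees; the focal length in pixels is half the picture's height over the tangent of half this angle, whatever the lens; pixels are square), "cx", "cy" (the principal point, pixels), "dist" ([k1, k2, p1, p2, k3] as OpenCV has them; the pictures are not rectified), "R" (3x3) and "t" (3): a world point X has camera coordinates R X + t. Camera axes: x right, y down, z forward; pixel columns grow to the right and rows downward; lengths in mm; the calibration is good to about 2 mm. A picture is of the moment at which its call begins: read the wrist's pose just before it. camera_model takes no time and is no camera call; for the wrist camera it gives the pose at the moment of the call.
- r.hand_in(): hands the job in; it is judged then, once.
The state is a dict: "time_s": time; "joint_pos": joint angles; "dq": joint speeds; "joint_torque": joint torques, N m; "tcp_pos": TCP position; "eef_rot": TCP orientation; "force": force on the tool from outside, world axes, zero at the start; "torque": the same for the moment, N m; "finger_gap": opening from 0.0 (shut) to 1.0 (fully open); "grasp_force": force on a finger pad.
Only numpy, scipy, OpenCV 4.12 (cv2) and the standard library are available. Lean on these libraries where they do the work, as an engineer would, in place of code of your own. Each camera call takes 0.05 s, during which the arm holds its last target. There are 200 camera calls.

## Task

Lift the silver lidded beaker off the brass tray with its lid on, and set it down gently, upright, wholly on the felt top of the wooden plinth. Then swing the table magnifier round until its lens hangs over the beaker, so that seen from straight above the whole lid lies inside the clear glass, and leave the magnifier standing there by itself. Do not shift or tip anything else on the table.

Things in the scene. Friction and masses are not known exactly. Their poses are not given: they have to be found in the camera images.
- tray: Fixed brass tray with the three lidded beakers in a row along its y axis, about 95 mm apart. 170 mm (its x) by 300 mm (its y) inside a low rim 14 mm high that flares 14 mm outwards; floor 5 mm thick. Origin: centre of its underside, on the table top. The beaker in any of the three places can be gripped with the fingers closing along the tray's x axis, where nothing stands beside it.
- silver: The silver beaker (the other two are brass): round straight-sided metal cup 70 mm high, 56 mm diameter from 10 to 60 mm up (there it is gripped), 48 mm at the foot, 53 mm at the rim; 0.17 to 0.33 kg. Origin: centre of its underside, z up. A loose lid sits on it; with the lid it is 90 mm high.
- silver_lid: The loose stepped lid of the silver beaker, 54 mm diameter, almost flush with the cup's side, with a small knob on top 11 mm across; 60 g; a plug 7 mm deep drops into the cup with about 3 mm play. Origin: centre of the flange's underside, 70 mm above the beaker's origin while seated.
- plinth: Fixed turned wooden plinth 50 mm high, foot 104 mm diameter, with a round green felt top 76 mm diameter. Origin: centre of its underside on the table top; the felt is 50 mm above it.
- mag_head: The magnifier's head. It hangs at the end of two 190 mm swing arms (290 to 314 and 270 to 291 mm high) on a post at the back of the table. Post, elbow and head swivel are stiff upright pivots (0.9, 0.7, 0.25 N m) that stay where left, so the head only moves level and can turn. Origin: on the swivel axis, 250 mm above the table; lens and then handle lie along its -x axis.
- lens (a point): Centre of the round lens, 250 mm above the table, 85 mm from the swivel axis: clear glass 104 mm diameter in a white ring 128 mm outside diameter and 26 mm thick. Axes as the head's. From the start the lens can be brought over the plinth in a straight line without turning the head.
- handle (a point): Grip point on the head's black handle, 100 mm from the lens centre, 250 mm above the table. The handle is a level round bar 20 mm thick, 60 mm long, pointing away from the lens along the head's -x axis (30 mm each way of this point); grip it from above, fingers closing along the head's y axis. Pulled there, the whole linkage moves at about 5 to 15 N.
- brass_a: Brass lidded beaker, a bystander on the tray, same size as the silver one (56 mm across, 90 mm high). Origin: centre of its underside.
- brass_b: The second brass lidded beaker on the tray, a bystander. Origin: centre of its underside.
- caliper: Steel caliper lying in front of the plinth, 190 mm long, 13 mm high. Origin: on the underside, middle of its beam, which runs along its y axis.
- dish: Shallow blue china dish 110 mm diameter, 26 mm high, between the plinth and the magnifier. Origin: centre of its underside.
Mind the look-alikes: they are no part of the job. Leave any purple look-alike of the silver_lid alone.

How it is judged (in metres and radians):
On the way, in this order (a step that is already met when the one before it is completed fails the run):
1. the silver beaker stands upright on the plinth's felt top with its lid seated, let go (horizontal distance between silver and plinth below 0.014 m and z of silver in the frame of plinth between 0.046 and 0.054 m and angle between silver's own z axis and vertical below 0.1 rad and z of silver_lid in the frame of silver between 0.066 and 0.074 m and horizontal distance between silver_lid and silver below 0.008 m and contact force between the fingers and silver below 0.1 N), for 0.2 s.
2. the lens hangs over the beaker, the whole lid inside the clear glass seen from above (horizontal distance between lens and silver_lid below 0.025 m), for 0.2 s.
At the end, for the whole second after the job is handed in: The silver beaker stands still and upright (within 0.1 rad) with its whole foot on the plinth's felt top (axis within 14 mm of the plinth's), its lid seated, and the magnifier stands still with the lens centre within 25 mm, horizontally, of the lid's centre (horizontal distance between silver and plinth below 0.014 m and z of silver in the frame of plinth between 0.046 and 0.054 m and angle between silver's own z axis and vertical below 0.1 rad and z of silver_lid in the frame of silver between 0.066 and 0.074 m and horizontal distance between silver_lid and silver below 0.008 m and linear speed of silver below 0.02 m/s and horizontal distance between lens and silver_lid below 0.025 m and linear speed of mag_head below 0.01 m/s and angular speed of mag_head below 0.05 rad/s); the robot touches nothing.
It fails at once if the silver beaker is let fall: it drops unheld from more than 20 mm above the felt (height (world z) of silver above 0.07 m and contact force between the fingers and silver below 0.05 N and linear speed of silver above 0.15 m/s).
It fails at once if the silver beaker is tipped by more than 0.5 rad (angle between silver's own z axis and vertical above 0.5 rad).
It fails at once if a brass beaker, the caliper or the dish is shifted by more than 25 mm, or a brass beaker is tipped (distance of any of brass_a, brass_b, caliper, dish from where it was at the start of the episode above 0.025 m or angle between any of brass_a, brass_b's own z axis and vertical above 0.3 rad).
It also fails if it takes over 64 s, if anything falls off the work surface, if the arm or the gripper's body presses on something with over 40 N, if the wrist force passes 120 N, or if a joint passes its speed limit or range.

## Working session

There is one attempt and no reset: what is moved stays moved. The work goes in short steps, Python scripts to look and compute and a tool call to move; the robot and the scene stay as the last step left them, time stands still between calls to the robot, and variables do not carry over. Pictures are saved under pics/ and viewed, at most 11 in all, crops included, and the job is handed in when it is done.

Besides the shell and the picture viewer there is one more tool, called after "Emit:" as name(argument=value, ...) on one line, values as JSON. move_arm: Moves the arm, as the interface text tells. Its arguments: {"type":"object","properties":{"plan":{"type":"array"},"grip":{"type":"number"},"force":{"type":"number"}},"required":["plan"]}

```bash
mkdir -p pics; cat > h.py <<'E'
import numpy as np, cv2
from cell import r
def K(m):
    f=192/np.tan(np.radians(m["vertical_fov"])/2)
    return np.array([[f,0,m["cx"]],[0,f,m["cy"]],[0,0,1]])
def ray(m,px):
    u=cv2.undistortPoints(np.array(px,float).reshape(-1,1,2),K(m),np.array(m["dist"],float)).reshape(-1,2)
    R=np.array(m["R"]);t=np.array(m["t"]).ravel()
    return -R.T@t, np.c_[u,np.ones(len(u))]@R
def plane(m,px,z):
    c,d=ray(m,px); return c+d*((z-c[2])/d[:,2])[:,None]
def proj(m,X):
    R=np.array(m["R"]);t=np.array(m["t"]).ravel().astype(float)
    return cv2.projectPoints(np.array(X,float).reshape(-1,1,3),cv2.Rodrigues(R)[0],t,K(m),np.array(m["dist"],float))[0].reshape(-1,2)
def snap(n,f):
    m=r.camera_model(n); im=r.camera(n); cv2.imwrite(f,cv2.cvtColor(np.ascontiguousarray(im),cv2.COLOR_RGB2BGR)); return m,im
E
python3 - <<'E'
from h import *
s=r.sense();print(s["tcp_pos"],s["eef_rot"],s["time_s"])
for n in("scene","side","wrist"):
    m,_=snap(n,f"pics/{n}0.png"); c,_=ray(m,[[0,0]]);print(n,c.round(),np.array(m["R"]).round(2).tolist())
E
```

```text
[5.74466031e+02 1.13872183e-01 2.37816757e+02] [[ 1.50895138e-05  9.99998573e-01 -1.68950786e-03]
 [ 9.99999944e-01 -1.45249438e-05  3.34174172e-04]
 [ 3.34149155e-04 -1.68951281e-03 -9.99998517e-01]] 0.0
scene [ 823.  563. 1046.] [[-0.86, 0.52, 0.01], [0.42, 0.7, -0.57], [-0.3, -0.48, -0.82]]
side [362. 924. 988.] [[-0.99, -0.15, -0.01], [-0.09, 0.68, -0.73], [0.12, -0.72, -0.69]]
wrist [574.  81. 384.] [[1.0, 0.0, -0.0], [0.0, -0.95, 0.31], [-0.0, -0.31, -0.95]]
```

View pics/scene0.png

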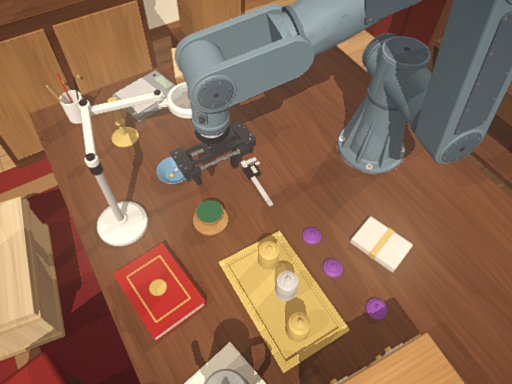

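View pics/side0.png

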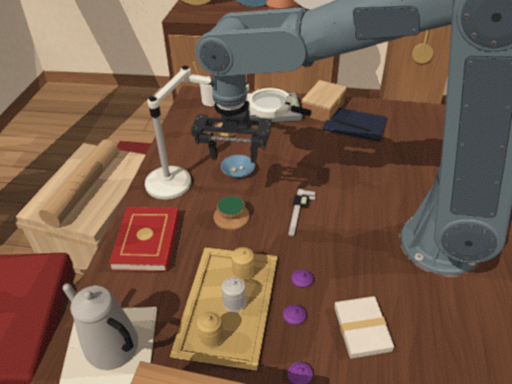

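View pics/wrist0.png

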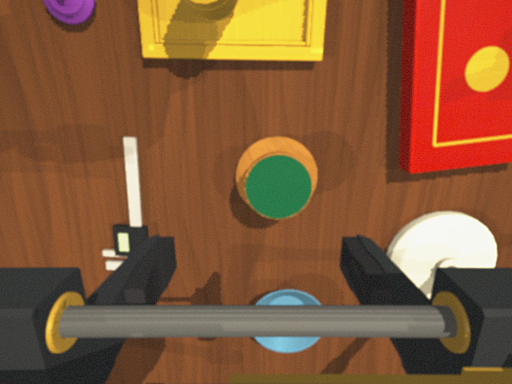

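The silver beaker is in the middle of the row, at about (287,285) in the scene view and (234,292) in the side view. The plinth's felt is at (209,211) in scene and (279,186) in wrist. The magnifier head is at about (180,100) in scene, with its handle behind the arm there but visible in side at about (297,110). Purple lids stand beside the tray.

```bash
cat > a.py <<'E'
from h import *
im={n:cv2.imread(f"pics/{n}0.png") for n in("scene","side","wrist")}
for n in im:
    m=r.camera_model(n); hsv=cv2.cvtColor(im[n],cv2.COLOR_BGR2HSV)
    def big(lo,hi):
        k=cv2.inRange(hsv,lo,hi); c,_=cv2.findContours(k,0,2); return max(c,key=cv2.contourArea)
    g=big((65,90,30),(90,255,255)); w=plane(m,g.reshape(-1,2),50)
    (x,y),(a,b),_=cv2.fitEllipse(w[:,:2].astype(np.float32)); print(n,"felt",x,y,a,b)
    if n!="wrist":
        t=big((20,100,60),(32,255,255)); w=plane(m,t.reshape(-1,2),14)[:,:2].astype(np.float32)
        print(" tray",cv2.minAreaRect(w))
        x0,y0=((287,285) if n=="scene" else (234,292))
        box=np.zeros(hsv.shape[:2],np.uint8); cv2.rectangle(box,(x0-18,y0-28),(x0+18,y0+25),255,-1)
        k=cv2.inRange(hsv,(0,0,50),(179,70,255))&box
        c=max(cv2.findContours(k,0,2)[0],key=cv2.contourArea).reshape(-1,2)
        print(" silver bbox",cv2.boundingRect(c), "top pt at z=90",plane(m,[[c[c[:,1]<=c[:,1].min()+1,0].mean(),c[:,1].min()+1]],90))
        mm=cv2.moments(c.reshape(-1,1,2)); print(" centroid at 45", plane(m,[[mm['m10']/mm['m00'],mm['m01']/mm['m00']]],45))
cr=[im["scene"][250:320,245:330],im["side"][260:330,192:277],im["side"][70:140,230:315],im["scene"][60:130,145:230]]
cv2.imwrite("pics/crops.png",np.vstack([np.hstack([cv2.resize(c,(400,300),interpolation=2) for c in cr[i:i+2]]) for i in(0,2)]))
E
python3 a.py
```

```text
scene felt 599.3906860351562 -23.681884765625 60.759765625 65.36920166015625
 tray ((548.9222412109375, 279.1495361328125), (328.6298828125, 198.46212768554688), 89.11996459960938)
 silver bbox (275, 271, 23, 30) top pt at z=90 [[524.10382979 260.42599129  90.        ]]
 centroid at 45 [[532.48780936 275.61262666  45.        ]]
side felt 598.099609375 -19.94383430480957 65.47057342529297 67.77303314208984
 tray ((635.5114135742188, 181.2087860107422), (10.617034912109375, 30.359867095947266), 34.26758575439453)
 silver bbox (222, 277, 24, 36) top pt at z=90 [[533.28279534 262.94687677  90.        ]]
 centroid at 45 [[533.03657671 277.22342133  45.        ]]
wrist felt 596.5722045898438 -23.507272720336914 71.52752685546875 71.76217651367188
```

View pics/crops.png

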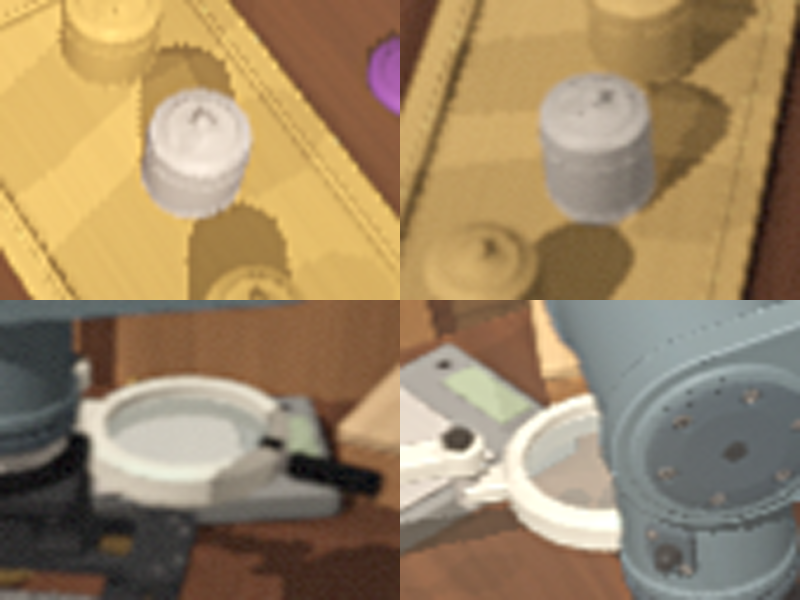

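The crops show the silver cup and lid clearly: scene (275..298, 271..301), side (222..246, 277..313). Both views put it near (533, 277). The tray measures 328 x 198 mm, as given. Next I'll look with the wrist camera.

Emit:
move_arm(plan=[[0.03,-0.006,0,0],[0.06,-0.012,0,0],[0.09,-0.017,0,0],[0.12,-0.023,0,0],[0.15,-0.029,0,0],[0.18,-0.035,0,0],[0.205,-0.041,0,0],[0.22,-0.041,0,0],[0.22,-0.041,0,0],[0.22,-0.041,0,0],[0.22,-0.041,0,0]], grip=1)

```text
time_s: 1.25
tcp_pos: [534.4, 218.9, 238.6]
eef_rot: [[0.001, 1.0, -0.0], [1.0, -0.001, -0.001], [-0.001, -0.0, -1.0]]
force: [-0.4, -0.2, -0.1]
finger_gap: 1.003
grasp_force: 0.0
```

```bash
cat > b.py <<'E'
from h import *
s=r.sense();print(s["tcp_pos"],s["time_s"])
ms={}
for n in("scene","side","wrist"):
    m,_=snap(n,f"pics/{n}1.png"); ms[n]={k:np.array(v).tolist() for k,v in m.items()}
import json;json.dump(ms,open("m1.json","w"))
w=cv2.imread("pics/wrist1.png");sd=cv2.imread("pics/side1.png")[60:180,120:330];sc=cv2.imread("pics/scene1.png")[60:180,60:270]
rr=np.hstack([cv2.resize(sc,(400,228),interpolation=2),cv2.resize(sd,(400,228),interpolation=2)])
w=cv2.resize(w[:,:],(480,360));o=np.zeros((360,800,3),np.uint8);o[:,:480]=w
cv2.imwrite("pics/v1.png",np.vstack([rr,o]))
E
python3 b.py
```

```text
[534.37430708 218.88918946 238.56526724] 1.25
```

View pics/v1.png

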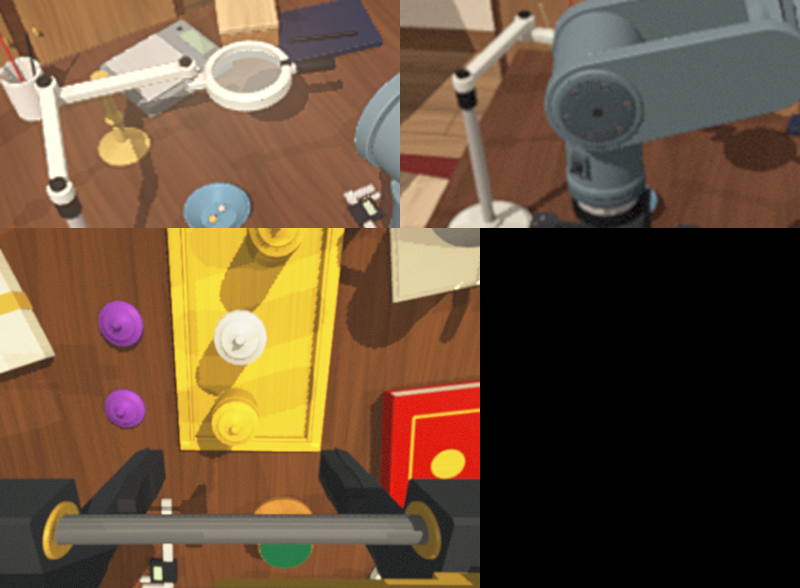

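The wrist view shows the silver lid at about (256,117) with a brass lid on either side. Scene shows the whole head clear: ring centre about (190,100), handle about (225,93), elbow about (84,103).

```bash
cat > c.py <<'E'
from h import *
import json
ms=json.load(open("m1.json"))
im={n:cv2.imread(f"pics/{n}1.png") for n in("scene","side","wrist")}
def comp(n,lo,hi,x,y,R):
    k=cv2.inRange(cv2.cvtColor(im[n],cv2.COLOR_BGR2HSV),lo,hi); b=np.zeros_like(k); cv2.circle(b,(x,y),R,255,-1)
    return max(cv2.findContours(k&b,0,2)[0],key=cv2.contourArea).reshape(-1,2)
c=comp("wrist",(0,0,80),(179,60,255),256,117,45)
for z in(72,76,80):
    w=plane(ms["wrist"],c,z)[:,:2].astype(np.float32); print("silver",z,cv2.fitEllipse(w)[:2],cv2.boundingRect(c))
m=ms["scene"]
c=comp("scene",(0,0,120),(179,60,255),190,100,32)
(e,ax,an)=cv2.fitEllipse(c);print("ring px",e,ax,an,cv2.boundingRect(c))
for z in(250,263):
    w=plane(m,c,z)[:,:2].astype(np.float32);print("ring",z,cv2.fitEllipse(w)[:2],cv2.minEnclosingCircle(w))
k=cv2.inRange(cv2.cvtColor(im["scene"],cv2.COLOR_BGR2HSV),(0,0,0),(179,255,70)); b=np.zeros_like(k);b[82:105,206:240]=255
cs=cv2.findContours(k&b,0,2)[0]; h=max(cs,key=cv2.contourArea).reshape(-1,2)
print("handle",cv2.boundingRect(h),cv2.minAreaRect(plane(m,h,250)[:,:2].astype(np.float32)))
# swivel: dark cap on the end of arm, at ~ (157,93), top z ~291
print("swivel cap", plane(m,[[157,93]],291), "elbow", plane(m,[[84,103]],314))
cv2.imwrite("pics/head.png",cv2.resize(im["scene"][60:135,140:260],(800,500),interpolation=2))
E
python3 c.py
```

```text
silver 72 ((531.4727783203125, 274.6978759765625), (53.47135925292969, 54.24633026123047)) (229, 88, 55, 57)
silver 76 ((531.498779296875, 275.01300048828125), (52.78831100463867, 53.55339813232422)) (229, 88, 55, 57)
silver 80 ((531.5247802734375, 275.328125), (52.10528564453125, 52.86045837402344)) (229, 88, 55, 57)
ring px (185.84866333007812, 98.17521667480469) (36.43833541870117, 57.38059616088867) 98.1389389038086 (158, 79, 58, 40)
ring 250 ((524.6987915039062, -269.74798583984375), (137.8800048828125, 173.2947998046875)) ((524.77001953125, -278.3536682128906), 92.55484771728516)
ring 263 ((529.5751953125, -256.1442565917969), (135.62857055664062, 170.46507263183594)) ((529.645263671875, -264.609375), 91.04349517822266)
handle (234, 95, 1, 1) ((402.9981384277344, -209.31056213378906), (0.0, 0.0), 0.0)
swivel cap [[ 598.76124263 -282.01003053  291.        ]] elbow [[ 781.03646991 -317.70329289  314.        ]]
```

View pics/head.png

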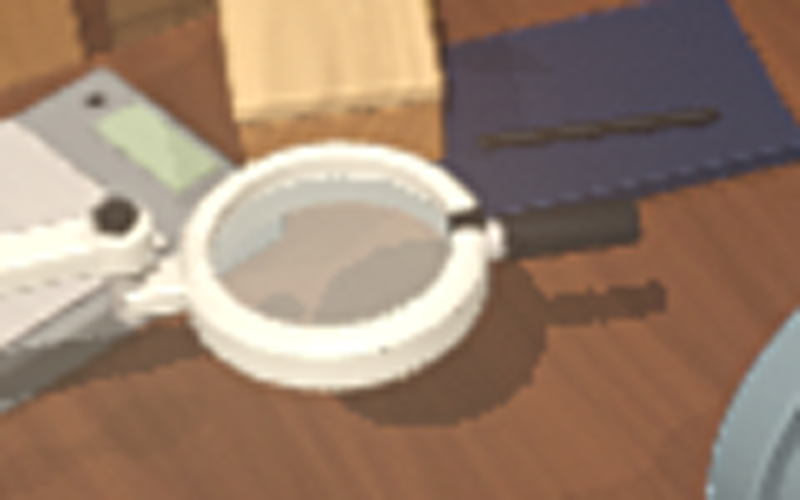

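The head crop shows the ring's inner top edge from about (205..470, 165..325), which puts the centre at scene pixel (190.5, 96.8). The handle runs from (505,232) to (638,222), middle at scene pixel (225.7, 94). The swivel cap is at scene pixel (157.3, 92).

```bash
cat > d.py <<'E'
from h import *
import json
m=json.load(open("m1.json"))["scene"]
P=lambda x,y,z:plane(m,[[140+x/6.667,60+y/6.667]],z)[0]
H=P(571,227,250);h1=P(505,232,250);h2=P(638,222,250);S=P(115,213,292)
L=P(337,245,263)
print("handle",H,"ends",h1,h2,np.linalg.norm(h1-h2)); print("swivel",S,"lens",L)
print("dists",np.linalg.norm((H-S)[:2]),np.linalg.norm((L-S)[:2]),np.linalg.norm((H-L)[:2]))
for a,b in((S,H),(S,L),(L,H)): d=b-a;print("dir of -x",np.degrees(np.arctan2(d[1],d[0])))
for z in(250,263):print("ring left/right",np.linalg.norm(P(188,245,z)-P(490,245,z)))
E
python3 d.py
```

```text
handle [ 421.40016446 -224.75832217  250.        ] ends [ 446.96952851 -236.30796964  250.        ] [ 395.36707072 -212.96186013  250.        ] 56.63792438912749
swivel [ 596.8142404  -284.36808159  292.        ] lens [ 516.80053316 -251.89696811  263.        ]
dists 185.26581297765344 86.35141317585376 99.1853641025764
dir of -x 161.2310513499573
dir of -x 157.9117321600789
dir of -x 164.12048024926384
ring left/right 127.38317730105074
ring left/right 125.30314969271934
```

The distances come out at 185, 86 and 99 mm against the given 185, 85 and 100, so the head's geometry is confirmed. The silver beaker is at about (532, 275), and I'm descending to TCP z = 38.

Emit:
move_arm(plan=[[0.03,-0.001,0,0],[0.055,-0.002,0,0],[0.055,-0.002,0,0],[0.055,-0.002,0.03,0],[0.055,-0.002,0.06,0],[0.055,-0.002,0.09,0],[0.055,-0.002,0.12,0],[0.055,-0.002,0.145,0],[0.055,-0.002,0.165,0],[0.055,-0.002,0.18,0],[0.055,-0.002,0.19,0],[0.055,-0.002,0.197,0],[0.055,-0.002,0.2,0],[0.055,-0.002,0.2,0]], grip=1)

```text
time_s: 2.8
tcp_pos: [532.3, 275.0, 39.0]
eef_rot: [[0.0, 1.0, 0.0], [1.0, -0.0, 0.0], [0.0, 0.0, -1.0]]
force: [0.8, -0.2, 0.1]
finger_gap: 0.999
grasp_force: 0.0
```

Emit:
move_arm(plan=[[0,0,0,0],[0,0,0,0],[0,0,0,0],[0,0,0,0],[0,0,0,0],[0,0,0,0],[0,0,0,0],[0,0,0,0],[0,0,0,0],[0,0,0,0]], grip=0.5, force=25)

```text
time_s: 3.8
tcp_pos: [532.3, 275.1, 39.0]
eef_rot: [[0.0, 1.0, 0.0], [1.0, -0.0, 0.0], [0.0, 0.0, -1.0]]
force: [-0.7, 0.5, 5.7]
finger_gap: 0.628
grasp_force: 25.0
```

The grip is good (gap 55 mm, 25 N). Next I lift it and check the hold.

Emit:
move_arm(plan=[[0,0,-0.003,0],[0,0,-0.01,0],[0,0,-0.02,0],[0,0,-0.033,0],[0,0,-0.048,0],[0,0,-0.063,0],[0,0,-0.078,0],[0,0,-0.093,0],[0,0,-0.106,0],[0,0,-0.115,0],[0,0,-0.12,0],[0,0,-0.12,0],[0,0,-0.12,0]])

```text
time_s: 5.1
tcp_pos: [531.7, 274.9, 158.2]
eef_rot: [[0.0, 1.0, -0.001], [1.0, -0.0, -0.0], [-0.0, -0.001, -1.0]]
force: [-0.6, -0.2, -1.9]
finger_gap: 0.626
grasp_force: 25.0
```

Emit:
move_arm(plan=[[-0.004,0.001,0,0],[-0.012,0.003,0,0],[-0.024,0.005,0,0],[-0.04,0.009,0,0],[-0.059,0.013,0,0],[-0.079,0.017,0,0],[-0.1,0.022,0,0],[-0.121,0.027,0,0],[-0.142,0.031,0,0],[-0.163,0.036,0,0],[-0.184,0.041,0,0],[-0.205,0.045,0,0],[-0.226,0.05,0,0],[-0.246,0.054,0,0],[-0.264,0.058,0,0],[-0.279,0.062,0,0],[-0.289,0.064,0,0],[-0.295,0.065,0,0],[-0.297,0.0655,0,0],[-0.297,0.0655,0,0]])

```text
time_s: 7.1
tcp_pos: [597.4, -21.7, 158.6]
eef_rot: [[-0.0, 1.0, -0.0], [1.0, 0.0, 0.0], [0.0, -0.0, -1.0]]
force: [0.1, 0.7, -1.5]
finger_gap: 0.628
grasp_force: 25.0
```

```bash
python3 - <<'E'
from h import *
s=r.sense();print(s["tcp_pos"],s["time_s"],s["force"],s["grasp_force"])
o=[]
for n in("scene","side","wrist"):
    m,im=snap(n,f"pics/{n}2.png"); u=proj(m,[[597.5,-22,120]])[0].astype(int);print(n,u)
    if n=="wrist": o.append(cv2.resize(cv2.imread(f"pics/{n}2.png"),(400,300)))
    else:
        i=cv2.copyMakeBorder(cv2.imread(f"pics/{n}2.png"),60,60,60,60,0);o.append(cv2.resize(i[u[1]+15:u[1]+105,u[0]:u[0]+120],(400,300),interpolation=2))
    hsv=cv2.cvtColor(cv2.imread(f"pics/{n}2.png"),cv2.COLOR_BGR2HSV);k=cv2.inRange(hsv,(65,90,30),(90,255,255));c=cv2.findContours(k,0,2)[0]
    if c: g=max(c,key=cv2.contourArea);print("felt px",cv2.boundingRect(g))
cv2.imwrite("pics/v2.png",np.vstack([np.hstack(o[:2]),np.hstack([o[2],o[2]*0])]))
E
```

```text
[597.44146452 -21.72760172 158.62274573] 7.1 [ 0.08986341  0.66271054 -1.46973744] 25.000032847747207
scene [207 197]
felt px (198, 205, 5, 6)
side [229 186]
felt px (219, 197, 24, 17)
wrist [259 221]
felt px (216, 149, 85, 55)
```

View pics/v2.png

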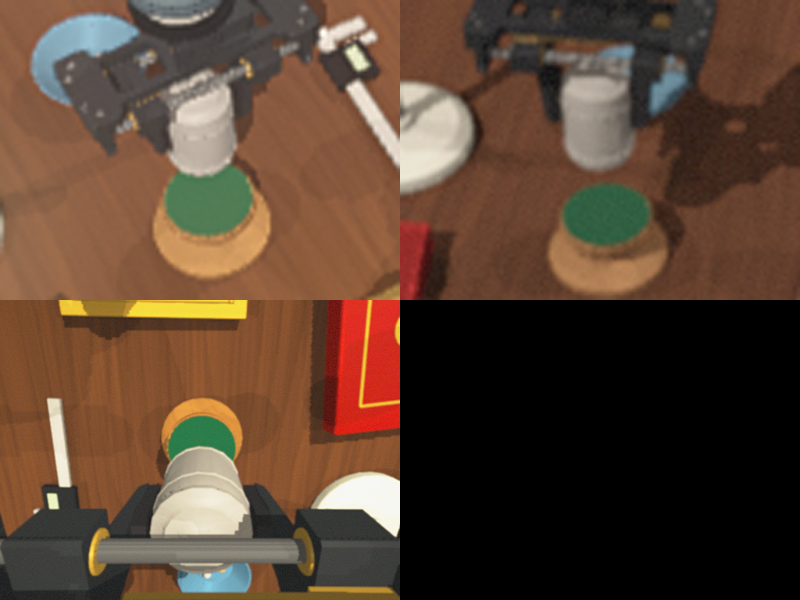

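The beaker hangs upright with its lid seated, above the fully visible felt: side felt about (220..243, 197..213). I'll refine the felt's centre with a looser mask before lowering.

```bash
python3 - <<'E'
from h import *
for n in("scene","side","wrist"):
    m=r.camera_model(n);i=cv2.imread(f"pics/{n}2.png");hsv=cv2.cvtColor(i,cv2.COLOR_BGR2HSV)
    k=cv2.inRange(hsv,(55,60,20),(95,255,255));g=max(cv2.findContours(k,0,2)[0],key=cv2.contourArea)
    w=plane(m,g.reshape(-1,2),50)[:,:2].astype(np.float32);print(n,cv2.boundingRect(g),cv2.fitEllipse(w)[:2],"x range",w[:,0].min(),w[:,0].max(),"y",w[:,1].min(),w[:,1].max())
E
```

```text
scene (197, 202, 25, 20) ((598.7525634765625, -20.50923728942871), (63.68760299682617, 71.92562866210938)) x range 561.66614 632.9841 y -56.16516 13.256299
side (218, 197, 25, 17) ((598.2841796875, -20.48387336730957), (67.97616577148438, 69.42120361328125)) x range 563.57104 633.78186 y -53.723938 14.194472
wrist (216, 149, 85, 56) ((596.83056640625, -13.655107498168945), (53.957298278808594, 72.61250305175781)) x range 559.7797 633.3721 y -35.835392 13.216867
```

Felt centre is about (598, -21), and the beaker is already within 1–2 mm of it. I'm lowering it 75 mm.

Emit:
move_arm(plan=[[0,0,0.006,0],[0,0,0.016,0],[0,0,0.028,0],[0,0,0.04,0],[0,0,0.051,0],[0,0,0.06,0],[0,0,0.066,0],[0,0,0.07,0],[0,0,0.072,0],[0,0,0.073,0],[0,0,0.074,0],[0,0,0.0745,0],[0,0,0.075,0],[0,0,0.075,0],[0,0,0.075,0]])

```text
time_s: 8.75
tcp_pos: [597.7, -22.0, 84.0]
eef_rot: [[-0.0, 1.0, 0.0], [1.0, 0.0, -0.0], [-0.0, 0.0, -1.0]]
force: [0.5, 0.1, -0.5]
finger_gap: 0.627
grasp_force: 25.0
```

Emit:
move_arm(plan=[[0,0,0.0005,0],[0,0,0.001,0],[0,0,0.001,0],[0,0,0.001,0]])

```text
time_s: 9.15
tcp_pos: [597.7, -22.0, 84.0]
eef_rot: [[-0.0, 1.0, 0.0], [1.0, 0.0, -0.0], [-0.0, 0.0, -1.0]]
force: [-4.7, 0.2, 6.4]
finger_gap: 0.632
grasp_force: 25.0
```

That is clear contact at 6 N. Now I release and retreat upward.

Emit:
move_arm(plan=[[0,0,-0.0005,0],[0,0,-0.0005,0],[0,0,-0.0005,0],[0,0,-0.0005,0],[0,0,-0.0005,0],[0,0,-0.0005,0],[0,0,-0.0005,0],[0,0,-0.0005,0],[0,0,-0.005,0],[0,0,-0.015,0],[0,0,-0.03,0],[0,0,-0.05,0],[0,0,-0.075,0],[0,0,-0.1,0],[0,0,-0.13,0],[0,0,-0.16,0],[0,0,-0.19,0],[0,0,-0.21,0],[0,0,-0.22,0],[0,0,-0.22,0]], grip=1)

```text
time_s: 11.15
tcp_pos: [598.2, -22.1, 305.3]
eef_rot: [[-0.0, 1.0, 0.004], [1.0, 0.0, -0.001], [-0.001, 0.004, -1.0]]
force: [-0.8, -0.9, -0.7]
finger_gap: 0.999
grasp_force: 0.0
```

```bash
python3 - <<'E'
from h import *
s=r.sense();print(s["tcp_pos"],s["time_s"],s["joint_pos"])
o=[]
for n in("scene","side","wrist"):
    m,im=snap(n,f"pics/{n}3.png"); u=proj(m,[[597.5,-22,100]])[0].astype(int)
    i=cv2.imread(f"pics/{n}3.png")
    if n=="wrist": o.append(cv2.resize(i,(400,300)))
    else: o.append(cv2.resize(i[u[1]-40:u[1]+50,u[0]-60:u[0]+60],(400,300),interpolation=2))
    print(n,"foot, lid centre pred",proj(m,[[597.5,-22,50],[597.5,-22,122],[597.5,-22,140]]).round(1).tolist())
    if n=="wrist":
        k=cv2.inRange(cv2.cvtColor(i,cv2.COLOR_BGR2HSV),(0,0,100),(179,60,255));b=np.zeros_like(k);u=proj(m,[[597.5,-22,122]])[0].astype(int);cv2.circle(b,tuple(map(int,u)),60,255,-1)
        c=max(cv2.findContours(k&b,0,2)[0],key=cv2.contourArea);w=plane(m,c.reshape(-1,2),122)[:,:2].astype(np.float32);print(cv2.fitEllipse(w)[:2])
o.append(o[0]*0);cv2.imwrite("pics/v3.png",np.vstack([np.hstack(o[:2]),np.hstack(o[2:])]))
E
```

```text
[598.24389039 -22.11089685 305.30272013] 11.15 [-1.34649894e+01  1.05090226e+01  8.42029633e+01 -2.47551892e-04
  8.50512420e+01 -1.34686015e+01]
scene foot, lid centre pred [[209.3, 210.8], [207.3, 196.8], [206.8, 193.1]]
side foot, lid centre pred [[230.7, 204.3], [229.3, 185.5], [228.9, 180.6]]
wrist foot, lid centre pred [[258.9, 155.6], [259.1, 168.8], [259.2, 172.9]]
((596.532470703125, -17.990718841552734), (54.16362380981445, 63.94057083129883))
```

View pics/v3.png

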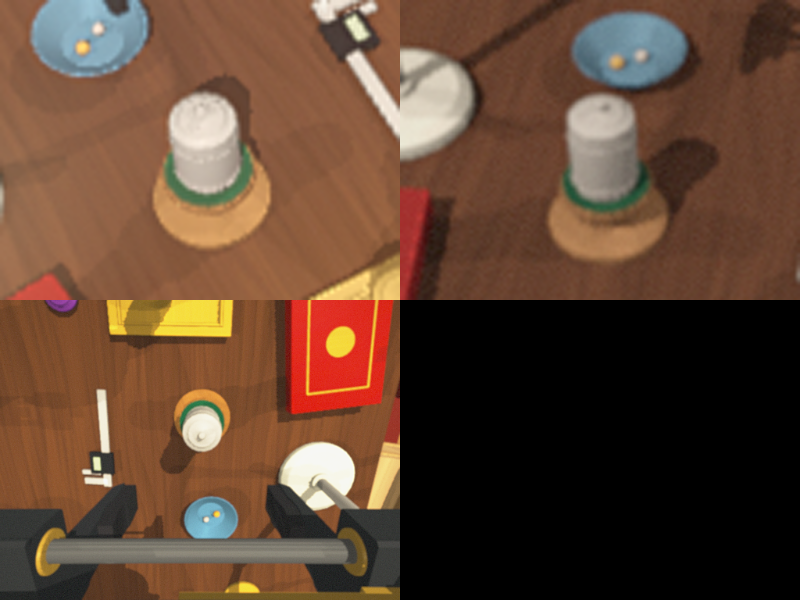

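The beaker stands upright and centred on the felt with its lid on, and the other things are undisturbed. Next I go above the handle at (421,-225), turning -70°.

Emit:
move_arm(plan=[[-0.008,-0.007,0,-0.06],[-0.022,-0.019,0,-0.16],[-0.04,-0.035,0,-0.27],[-0.058,-0.05,0,-0.38],[-0.076,-0.066,0,-0.49],[-0.094,-0.081,0,-0.6],[-0.112,-0.097,0,-0.71],[-0.13,-0.113,0,-0.82],[-0.148,-0.128,0,-0.93],[-0.166,-0.144,0,-1.04],[-0.184,-0.16,0,-1.13],[-0.197,-0.171,0,-1.19],[-0.203,-0.176,0,-1.213],[-0.203,-0.176,0,-1.213],[-0.203,-0.176,0,-1.213],[-0.203,-0.176,0,-1.213],[-0.203,-0.176,0,-1.213]])

```text
time_s: 13.0
tcp_pos: [421.7, -224.5, 302.5]
eef_rot: [[-0.937, 0.35, -0.0], [0.35, 0.937, 0.0], [0.0, 0.0, -1.0]]
force: [-0.2, -0.2, -0.0]
finger_gap: 0.996
grasp_force: 0.0
```

```bash
python3 - <<'E'
from h import *
s=r.sense();print(s["tcp_pos"],s["time_s"],np.array(s["eef_rot"]).round(3).tolist())
o=[]
for n in("scene","side","wrist"):
    m,im=snap(n,f"pics/{n}4.png"); u=proj(m,[[421.4,-224.8,250]])[0].astype(int)
    i=cv2.imread(f"pics/{n}4.png");print(n,u)
    if n=="wrist": o.append(cv2.resize(i,(400,300)))
    else:
        cv2.circle(i,tuple(map(int,u)),0,(0,0,255),-1)
        i=cv2.copyMakeBorder(i,60,60,60,60,0); o.append(cv2.resize(i[u[1]+15:u[1]+105,u[0]:u[0]+120],(400,300),interpolation=2))
o.append(o[0]*0);cv2.imwrite("pics/v4.png",np.vstack([np.hstack(o[:2]),np.hstack(o[2:])]))
E
```

```text
[ 421.74567636 -224.48699091  302.4530757 ] 13.0 [[-0.937, 0.35, -0.0], [0.35, 0.937, 0.0], [0.0, 0.0, -1.0]]
scene [225  94]
side [301 110]
wrist [258 214]
```

View pics/v4.png

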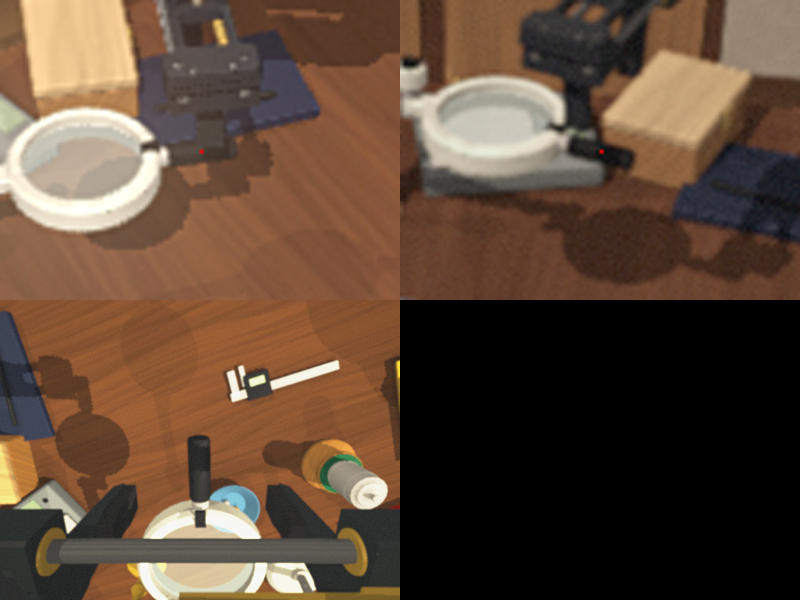

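The wrist view shows the handle along the image column at x ≈ 255, centred at row ≈ 214; my prediction was (258,214). Aligned, so I descend and grip.

Emit:
move_arm(plan=[[0,0,0.008,0],[0,0,0.022,0],[0,0,0.038,0],[0,0,0.052,0],[0,0,0.063,0],[0,0,0.07,0],[0,0,0.0715,0],[0,0,0.0715,0]])

```text
time_s: 13.95
tcp_pos: [421.6, -225.1, 231.2]
eef_rot: [[-0.937, 0.35, -0.0], [0.35, 0.937, 0.0], [0.0, -0.0, -1.0]]
force: [0.7, 0.2, 0.0]
finger_gap: 0.999
grasp_force: 0.0
```

Emit:
move_arm(plan=[[0,0,0,0],[0,0,0,0],[0,0,0,0],[0,0,0,0],[0,0,0,0],[0,0,0,0],[0,0,0,0],[0,0,0,0],[0,0,0,0],[0,0,0,0],[0,0,0,0],[0,0,0,0]], grip=0.1, force=45)

```text
time_s: 15.15
tcp_pos: [421.4, -225.1, 231.2]
eef_rot: [[-0.937, 0.35, -0.0], [0.35, 0.937, -0.0], [0.0, -0.0, -1.0]]
force: [-1.1, -1.3, 0.5]
finger_gap: 0.207
grasp_force: 44.7
```

The handle is gripped. I'm pulling in a straight line most of the way: total about (0.006, 0.249) in tool axes.

Emit:
move_arm(plan=[[0,0.002,0,0],[0,0.006,0,0],[0,0.013,0,0],[0.001,0.022,0,0],[0.001,0.033,0,0],[0.001,0.045,0,0],[0.001,0.058,0,0],[0.002,0.071,0,0],[0.002,0.084,0,0],[0.002,0.097,0,0],[0.003,0.11,0,0],[0.003,0.123,0,0],[0.003,0.136,0,0],[0.004,0.149,0,0],[0.004,0.162,0,0],[0.004,0.174,0,0],[0.005,0.185,0,0],[0.005,0.193,0,0],[0.005,0.198,0,0],[0.005,0.2,0,0]])

```text
time_s: 17.15
tcp_pos: [486.9, -36.2, 231.3]
eef_rot: [[-0.936, 0.352, -0.0], [0.352, 0.936, -0.001], [-0.0, -0.001, -1.0]]
force: [-2.7, -6.1, 0.7]
finger_gap: 0.232
grasp_force: 54.2
```

Emit:
move_arm(plan=[[0,0.002,0,0],[0,0.006,0,0],[0,0.012,0,0],[0,0.019,0,0],[0,0.026,0,0],[0.001,0.033,0,0],[0.001,0.039,0,0],[0.001,0.044,0,0],[0.001,0.047,0,0],[0.001,0.049,0,0],[0.001,0.049,0,0],[0.001,0.049,0,0],[0.001,0.049,0,0]])

```text
time_s: 18.45
tcp_pos: [502.5, 9.9, 231.2]
eef_rot: [[-0.936, 0.353, -0.001], [0.353, 0.936, -0.001], [0.001, -0.001, -1.0]]
force: [-3.5, -6.7, 2.0]
finger_gap: 0.225
grasp_force: 54.5
```

```bash
python3 - <<'E'
from h import *
s=r.sense();print(s["tcp_pos"],s["time_s"],np.array(s["eef_rot"]).round(3).tolist(),s["force"])
t=s["tcp_pos"];R=np.array(s["eef_rot"]);L=np.array(t)-100*R[:,0];print("lens by grip",L[:2])
o=[]
for n in("scene","side"):
    m,im=snap(n,f"pics/{n}5.png"); i=cv2.imread(f"pics/{n}5.png");u=proj(m,[[597.5,-22,200]])[0].astype(int);x0,y0=u[0]-60,u[1]-45;print(n,"crop origin",x0,y0)
    o.append(cv2.resize(i[y0:y0+90,x0:x0+120],(400,300),interpolation=2))
cv2.imwrite("pics/v5.png",np.hstack(o))
E
```

```text
[502.53242045   9.85815022 231.21706175] 18.45 [[-0.936, 0.353, -0.001], [0.353, 0.936, -0.001], [0.001, -0.001, -1.0]] [-3.53325217 -6.67301076  1.99401642]
lens by grip [596.09833872 -25.43224381]
scene crop origin 144 134
side crop origin 167 118
```

View pics/v5.png

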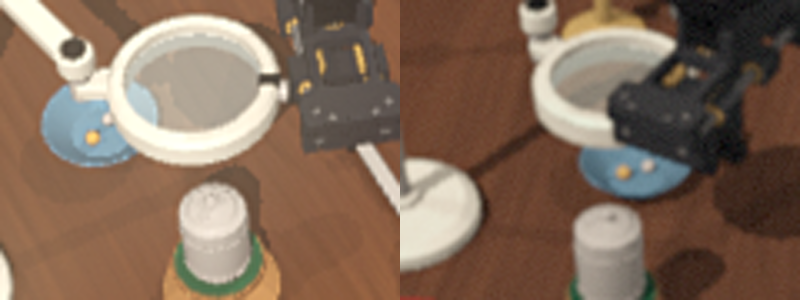

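The ring is over the beaker. In the scene crop the ring's top face spans (107..282, 15..150), centre at scene pixel (202.2, 159).

```bash
python3 - <<'E'
from h import *
m=r.camera_model("scene");print(plane(m,[[202.2,159.0],[202.4,159.2],[144+73/3.333,134+50/3.333]],263))
print(proj(m,[[597.5,-22,263]]), "swivel",plane(m,[[144+73/3.333,134+50/3.333]],292))
k=[[203,193]];print("lid@knob",plane(m,[[144+212/3.333,134+187/3.333]],140))
E
```

```text
[[ 590.70147537  -38.12032355  263.        ]
 [ 590.56949941  -37.30733002  263.        ]
 [ 653.89270671 -113.16203849  263.        ]]
[[202.7538579 164.5454615]] swivel [[660.16724454 -88.11000401 292.        ]]
lid@knob [[591.06663247 -29.36147764 140.        ]]
```

The camera gives the lens at about (590,-38) and the swivel at (660,-88), because the head has turned about 11° in the pads. That is 18 mm off, so I pull 20 mm further and re-measure before letting go.

Emit:
move_arm(plan=[[0,0.002,0,0],[0,0.005,0,0],[0,0.01,0,0],[-0.001,0.014,0,0],[-0.001,0.018,0,0],[-0.001,0.02,0,0],[-0.001,0.02,0,0],[-0.001,0.02,0,0],[-0.001,0.02,0,0]])

```text
time_s: 19.45
tcp_pos: [510.3, 28.3, 231.2]
eef_rot: [[-0.936, 0.353, -0.002], [0.353, 0.936, -0.001], [0.001, -0.001, -1.0]]
force: [-3.9, -5.1, 2.5]
finger_gap: 0.223
grasp_force: 54.3
```

```bash
python3 - <<'E'
from h import *
s=r.sense();print(s["tcp_pos"],s["time_s"],s["force"])
m,im=snap("scene","pics/scene6.png");i=cv2.imread("pics/scene6.png")
cv2.imwrite("pics/v6.png",cv2.resize(i[130:220,140:260],(800,600),interpolation=2))
print(proj(m,[[597.5,-21,263],[597.5,-21,140]]))
E
```

```text
[510.33965498  28.33227017 231.19359848] 19.45 [-3.9080248  -5.0580715   2.47442423]
[[202.94313381 164.82328867]
 [206.93063981 193.32182327]]
```

View pics/v6.png

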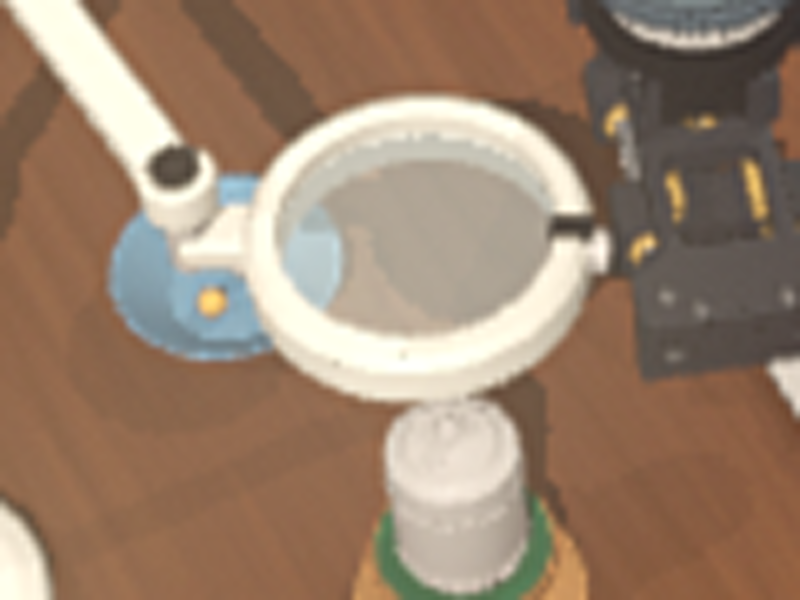

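The ring's top face centre is at about (421,232), which is scene pixel (203.2,164.8). The pixel for a lens dead over the lid is (202.9,164.8), so it's aligned. I release and lift away.

Emit:
move_arm(plan=[[0,0,0,0],[0,0,0,0],[0,0,0,0],[0,0,0,0],[0,0,0,0],[0,0,0,0],[0,0,0,0],[0,0,0,0],[0,0,-0.005,0],[0,0,-0.015,0],[0,0,-0.03,0],[0,0,-0.05,0],[0,0,-0.07,0],[0,0,-0.09,0],[0,0,-0.11,0],[0,0,-0.125,0],[0,0,-0.13,0],[0,0,-0.13,0]], grip=1)

```text
time_s: 21.3
tcp_pos: [511.3, 28.7, 362.0]
eef_rot: [[-0.937, 0.35, 0.001], [0.35, 0.937, -0.0], [-0.001, 0.0, -1.0]]
force: [0.2, 0.0, -0.4]
finger_gap: 1.0
grasp_force: 0.0
```

```bash
python3 - <<'E'
from h import *
s=r.sense();print(s["tcp_pos"],s["time_s"],s["force"],s["finger_gap"])
a=cv2.imread("pics/scene6.png")
m,im=snap("scene","pics/scene7.png");b=cv2.imread("pics/scene7.png")
# shift of the ring between before and after letting go, and of the beaker
for nm,(x,y,w,h) in dict(ring=(174,142,44,50),beaker=(196,190,26,32)).items():
    q=cv2.matchTemplate(b[y-8:y+h+8,x-8:x+w+8],a[y:y+h,x:x+w],cv2.TM_CCOEFF_NORMED);print(nm,q.max().round(3),np.array(cv2.minMaxLoc(q)[3])-8)
E
```

```text
[511.32651881  28.66197587 362.0237503 ] 21.3 [ 0.22314072  0.01471578 -0.38055753] 0.9999234869017048
ring 0.996 [0 0]
beaker 0.999 [0 0]
```

Neither the ring nor the beaker moved on release, and the robot is clear of everything.

```bash
python3 -c "
from cell import r
print(r.hand_in())"
```

```text
the job is handed in; nothing more can be done
None
```

The job is handed in, though no verdict came back: the silver beaker stands upright on the plinth's felt with its lid on, and the magnifier stands free with its lens centred over the lid to within a few mm by camera.

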